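Stow a wooden counter under the leaf of a spring counter holder

TASK

Stow the loose wooden counter in its bay of the grey spring holder: with closed fingertips press down firmly on top of it so that its sprung plate sinks and, keeping it pressed, slide it under the steel leaf spring until it is fully home against the stop wall, then let go so that the leaf holds it. The counter is only pressed and slid, never picked up; keep the fingers off the steel leaf, and leave the counter that is already stowed and the things lying around where they are.

Things in the scene. Friction and masses are not known exactly. Their poses are not given: they have to be found in the camera images.
- desk: blue plastic lap desk, 420 (x) x 600 (y), the top panel of a jerrican lying on the table; top 14 above the table, rim 6 higher; origin: centre of its underside. A black screw cap stands 20 above it in one far corner. The holder is screwed on it.
- holder: grey plastic holder, fixed on the desk's top. Origin: between the two bays, at its underside. +x: the way a counter is slid home, from the loading end (x = -53) to the spring leaves (block ends at +73); +y left of that; width 120. Two open-topped bays 48 wide run along x at y = -30 (the one to use) and y = +30 (already filled); side walls 23.5 high, spring block 35, its screws 41.
- counter: the loose wooden disc, diameter 46, 10 thick, about 13 g; origin: centre of its underside. It starts flat on the sprung plate of the bay at y = -30, wholly in front of the leaf's lip; its top, 32 above the holder's underside, is 3 higher than the lip, which stops it unless pressed down. Wood slides on plate and leaf (friction about 0.2); rubbery fingertips pressed on its top drag it along.
- stowed: the other wooden counter, same size, already home in the bay at y = +30 under its own leaf, its top about 27 above the holder's underside; origin: centre of its underside. To be left as it is.
- bay_home (a point): where the centre of the counter's underside is (in x, y) when fully home in the bay at y = -30, touching the stop wall, whose face is 23 further on at x = +40 (26 high). Fixed to the holder at x = +17, y = -30, z = 22.
- plate_top (a point): centre of the top of the level aluminium plate, 85 x 46, that is the floor of the bay at y = -30; it goes down with the plate. 22 above the holder's underside when up.
- plate (a joint): how far that plate is pressed down, m: 0 = up, as at the start; 0.009 = bottomed (counter's top then 23 above the holder's underside, about level with the walls). It goes straight down, never tilts. Springs push it up with 4 N at 0 and 0.6 N more per mm, 9.4 N at the bottom. With a counter held under the leaf it rests at about 0.0045.
- leaf: steel leaf spring over the bay at y = -30, 16 wide. Origin: its root, at x = +66, z = 36 in the holder. It slopes down towards the loading end to its knee at x = +31 (underside z = 23), then turns up in a lip. The knee can be pushed up: 1 N at first, 1.2 N more per mm. It rides up by itself over a pressed-down counter; it is not to be pushed or prised by fingers.
- leaf_lip (a point): tip of that leaf's turned-up lip, its edge nearest the loading end: at rest x = +23.5, y = -30, z = 29 in the holder. When the counter is home, leaf and lip reach over its leading 17; the trailing 29 of its top stay open for the fingers.
- pencil: yellow mechanical pencil with a white push button, 135 long, 9 thick, lying flat; loose on the lap desk, origin under its middle; not to be disturbed.
- compass_box: white plastic compass (geometry set) box with a clasp, 160 x 72 x 23, closed; loose on the lap desk, origin under its middle; not to be disturbed.
- tape_clip: small bent steel tape clip, 52 x 18 x 11; loose on the lap desk, origin under its middle; not to be disturbed.
- eraser: white eraser in a card sleeve, 44 x 18 x 12; loose on the lap desk, origin under its middle; not to be disturbed.
- sharpener: small metal pencil sharpener, 26 x 16 x 12; loose on the lap desk, origin under its middle; not to be disturbed.
- ruler: wooden ruler, 210 x 30 x 5; loose on the lap desk, origin under its middle; not to be disturbed.
Things that resemble listed ones, but are neither listed nor needed, are in the scene too. Leave any purple look-alike of the counter alone.

How it is judged:
By the outcome, as a careful person would: the job done as asked, in the order asked, and still so for the second after the job is handed in, with the robot touching nothing.
It also fails if it takes over 32 s, if anything falls off the work surface, if the arm or the gripper's body presses on something with over 40 N, if the wrist force passes 120 N, or if a joint passes its speed limit or range.

ROBOT

A 6-joint arm with a two-finger parallel gripper is mounted at the origin on the work surface. World frame = base frame: x ahead of the robot, y to its left, z up, the work surface at z = 0. Lengths are in mm, angles in rad, forces in N, time in s.
With the tool pointing down it reaches from about 400 to 925 mm from the base axis. Payload 12.5 kg.
Tool frame: the origin (TCP) lies on the centre line of the jaws, within the pads' length; the fingertips stand 17 mm ahead of it and the grasp point (between the pads) lies 2 mm behind it; z points along the fingers, y is the line along which they close (so a half turn about z gives the same grasp; the last joint's range is limited). The gripper opens to 95 mm and grips with 3 to 60 N. Pads are 20 mm wide; open, the fingers measure 119 mm over their backs; the gripper's body (75 mm by 180 mm) begins 59 mm behind the grasp point.
Start: joints at [-0.106, 0.491, 1.559, -0, 1.092, -0.106], TCP at [625.016, 0.021, 231.661] pointing down, gripper open.
Joint ranges: [-3.1, 3.1], [-0.84, 2.19], [0.05, 2.79], [-1.13, 4.28], [0.06, 2.93], [-2.69, 2.69]. Speed limits (rad/s): [2.22, 2.22, 2.79, 3.14, 3.14, 3.14].

INTERFACE

Orientations are given as [roll, pitch, yaw] about the fixed x, y, z axes, in that order (R = Rz(yaw) Ry(pitch) Rx(roll)).
In Python, from cell import env gives the robot as it stands.
- The arm moves only by the tool drive_tool, never from a script. Its argument "deltas" is text: rows parted by semicolons, each of 4 numbers parted by spaces: the shift along the world's x, y, z normalised to -1 to 1, where 1 is 100 mm, then the turn about the world's z normalised to -1 to 1, where 1 is 180 degrees. A call has 1 to 10 rows; each row shifts and turns the commanded pose from where the row before left it; what a row does not reach is not made up. A row lasts 1/12 s, in which the tool goes at most 41.7 mm and 7.16 degrees, less where a joint would pass 70% of its speed; a pose out of reach is approached as far as the arm can. A call with a number of a shift or a turn outside -1 to 1 is refused whole. A call with a gripper value outside its range is refused whole. "gripper" is the closure, from 0 (fully open) to 1 (shut), set as the call begins (left out, the last holds). The fingers move at their own pace and stop on an object; the grip force is fixed at half the most. Time passes only in rows, so rows that do not move let the fingers close. It gives the time, the measured TCP pose, the force, the opening and the grip force at its end, in the units of the state.
- env.state(): the state, without advancing time (a new reading comes with each control period).
- env.read_camera(name): name is "scene" or "side" or "wrist"; returns (picture, depth): 480x640x3 uint8, red, green, blue; 480x640 float32, mm along the optical axis (not along the pixel's ray), 0 where there is no reading.
- env.camera_params(name): a dict with "mtx" (3x3 intrinsics, pixels), "k1" (the pictures are not rectified: a ray, as slopes to the right and down, at radius r is drawn at 1 + k1 r^2 times it, then the intrinsics apply), "camera_from_world" (4x4, takes a point from world to camera coordinates); the wrist camera has in their place "mount" (4x4, takes a point from camera to tool coordinates, whose origin is the TCP and whose axes are the flange's). Camera axes: x right, y down, z forward; pixel columns grow to the right and rows downward; lengths in mm; the calibration is good to about 2 mm. A picture is of the moment at which its call begins: read the wrist's pose just before it. camera_params takes no time and is no camera call.
- env.job_done(): hands the job in; it is judged then, once.
The state is a dict: "t": time; "joints": joint angles; "qvel": joint speeds; "tau": joint torques, N m; "eef_pos": TCP position; "tcp_rot": TCP orientation; "ft_force": force on the tool from outside, world axes, zero at the start; "moment": the same for the moment, N m; "opening": opening from 0.0 (shut) to 1.0 (fully open); "grip_force": force on a finger pad.
Only numpy, scipy, OpenCV 4.12 (cv2) and the standard library are available. Lean on these libraries where they do the work, as an engineer would, in place of code of your own. Each camera call takes 0.05 s, during which the arm holds its last target. There are 200 camera calls.

## Working session

There is one attempt and no reset: what is moved stays moved. The work goes in short steps, Python scripts to look and compute and a tool call to move; the robot and the scene stay as the last step left them, time stands still between calls to the robot, and variables do not carry over. Pictures are saved under pics/ and viewed, at most 10 in all, crops included, and the job is handed in when it is done.

Besides the shell and the picture viewer there is one more tool, called after ">>>" as name(argument=value, ...) on one line, values as JSON. drive_tool: Moves the arm, as the interface text tells. Its arguments: {"type":"object","properties":{"deltas":{"type":"string"},"gripper":{"type":"number"}},"required":["deltas"]}

```bash
mkdir -p pics; cat > h.py <<'E'
import numpy as np,cv2
from cell import env
def grab(n):
    s=env.state(); im,d=env.read_camera(n); p=env.camera_params(n); return s,im,d,p
def cw(p,s):
    if 'camera_from_world' in p: return np.linalg.inv(np.array(p['camera_from_world']))
    from scipy.spatial.transform import Rotation as R
    T=np.eye(4);T[:3,:3]=R.from_euler('xyz',s['tcp_rot']).as_matrix();T[:3,3]=s['eef_pos'];return T@np.array(p['mount'])
def ray(p,T,uv):
    K=np.array(p['mtx']);k=p['k1'];x=(np.atleast_2d(uv)-K[:2,2])/K[[0,1],[0,1]]
    u=cv2.undistortPoints(np.atleast_2d(uv).astype(float).reshape(-1,1,2),K,np.array([k,0,0,0.]))[:,0]
    return T[:3,3],np.c_[u,np.ones(len(u))]@T[:3,:3].T
def onz(p,T,uv,z):
    o,d=ray(p,T,uv); return o+d*((z-o[2])/d[:,2])[:,None]
def pts(p,T,uv,dep):
    o,d=ray(p,T,uv); return o+d*np.asarray(dep)[:,None]
E
python3 - <<'E'
from h import *
print(env.state())
for n in['scene','side','wrist']:
    s,im,d,p=grab(n); cv2.imwrite(f'pics/{n}0.png',im[...,::-1]); np.savez(n+'0.npz',im=im,d=d); T=cw(p,s); print(n,T.round(2),p['k1'],np.array(p['mtx'])[0])
E
```

```text
{'t': 0.0, 'joints': array([-1.05607335e-01,  4.91558396e-01,  1.55947759e+00, -1.37176665e-05,
        1.09170367e+00, -1.05603931e-01]), 'qvel': array([ 0.00018621,  0.0011005 ,  0.00046151, -0.0008907 ,  0.00119192,
        0.00128214]), 'tau': array([-9.52334158e-04, -6.12640929e+01, -2.58175153e+01,  6.92750537e-02,
        4.83079045e-02, -1.38641695e-05]), 'eef_pos': array([6.24760015e+02, 4.04575284e-02, 2.31052773e+02]), 'tcp_rot': array([-3.14045076e+00, -1.08804530e-04,  1.57079919e+00]), 'ft_force': array([ 0.92265562,  0.32615352, -1.08981001]), 'moment': array([0.05151347, 0.01413196, 0.03099957]), 'grip_force': 0.0, 'opening': 0.9981465824083117}
scene [[ 6.7000e-01  6.3000e-01 -4.1000e-01  8.9790e+02]
 [ 7.5000e-01 -5.7000e-01  3.5000e-01 -3.6683e+02]
 [-1.0000e-02 -5.4000e-01 -8.4000e-01  7.8734e+02]
 [ 0.0000e+00  0.0000e+00  0.0000e+00  1.0000e+00]] -0.01822136100046241 [501.71120046   0.         323.03528752]
side [[ 9.7000e-01 -1.2000e-01  2.3000e-01  3.6147e+02]
 [-2.6000e-01 -4.8000e-01  8.4000e-01 -7.3410e+02]
 [ 1.0000e-02 -8.7000e-01 -4.9000e-01  4.8631e+02]
 [ 0.0000e+00  0.0000e+00  0.0000e+00  1.0000e+00]] -0.008313871783828041 [518.32856886   0.         312.71420241]
wrist [[ 1.0000e+00  0.0000e+00 -0.0000e+00  6.2544e+02]
 [ 0.0000e+00 -9.6000e-01 -2.8000e-01  7.7640e+01]
 [-0.0000e+00  2.8000e-01 -9.6000e-01  3.8523e+02]
 [ 0.0000e+00  0.0000e+00  0.0000e+00  1.0000e+00]] -0.06580510628801788 [428.02715861   0.         312.79869441]
```

View pics/scene0.png

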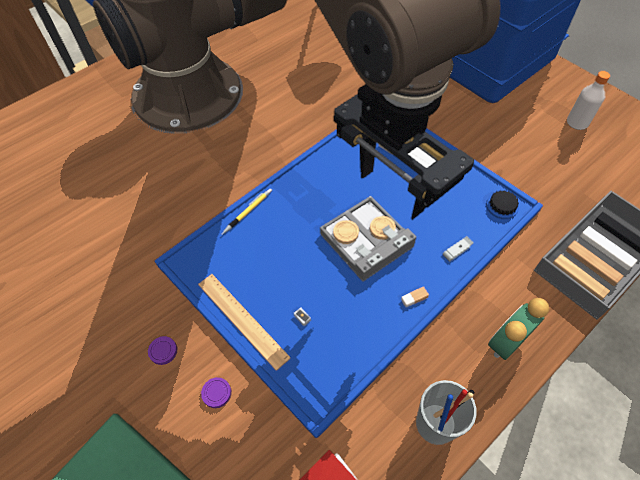

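View pics/wrist0.png

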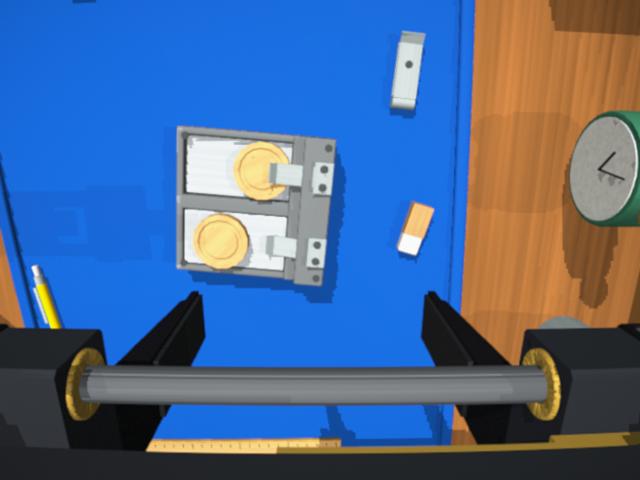

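The wrist view looks straight down: loose counter at about (221,240), stowed one at (262,170), holder +x to image right, with the leaf of our bay at (282,246). The scene view agrees.

```bash
python3 - <<'E'
from h import *
R={}
s=env.state()
for n in['scene','wrist']:
    z=np.load(n+'0.npz');im,d=z['im'],z['d'];p=env.camera_params(n);T=cw(p,s)
    hsv=cv2.cvtColor(im,cv2.COLOR_RGB2HSV)
    roi=np.zeros(d.shape,bool)
    if n=='wrist': roi[115:300,165:350]=1
    else: roi[190:280,310:420]=1
    m=((hsv[...,0]>8)&(hsv[...,0]<28)&(hsv[...,1]>70)&(hsv[...,2]>100)&roi).astype(np.uint8)
    cs,_=cv2.findContours(m,cv2.RETR_EXTERNAL,cv2.CHAIN_APPROX_NONE)
    for c in cs:
        if cv2.contourArea(c)<150: continue
        mm=np.zeros_like(m);cv2.drawContours(mm,[c],-1,1,-1);v,u=np.nonzero(mm)
        P=pts(p,T,np.c_[u,v],d[v,u]); zt=np.median(P[:,2])
        W=onz(p,T,c[:,0].astype(float),46 if True else zt)
        (cx,cy),r=cv2.minEnclosingCircle(W[:,:2].astype(np.float32))
        print(n,'counter px',c[:,0].mean(0),'z depth',zt.round(1),'enclosing',round(cx,1),round(cy,1),round(r,1))
    # holder from depth: points between z 30 and 60, in region
    v,u=np.nonzero(roi&(d>0));P=pts(p,T,np.c_[u,v],d[v,u])
    g=(hsv[v,u,1]<60)
    k=P[(P[:,2]>32)&(P[:,2]<42)&g][:,:2]; b=P[(P[:,2]>45)&(P[:,2]<60)&g][:,:2]
    allp=P[(P[:,2]>30)&(P[:,2]<65)][:,:2]
    print('all',cv2.minAreaRect(allp.astype(np.float32)),'block',cv2.minAreaRect(b.astype(np.float32)))
    print('desk z',np.median(P[(hsv[v,u,0]>100)&(hsv[v,u,0]<125)&(hsv[v,u,1]>150)][:,2]))
im=np.load('wrist0.npz')['im'][110:300,160:350]
cv2.imwrite('pics/crop.png',cv2.resize(im[...,::-1],None,fx=3,fy=3,interpolation=2))
E
```

```text
scene counter px [345.54411765 231.57352941] z depth 44.9 enclosing 551.1 -13.1 25.4
scene counter px [382.08860759 226.91139241] z depth 40.6 enclosing 587.3 40.8 25.7
all ((574.9697265625, 16.70480728149414), (122.13560485839844, 128.1802520751953), 84.92283630371094) block ((583.4744262695312, 13.940166473388672), (118.5327377319336, 109.13298797607422), 85.84442901611328)
desk z 13.564032100215059
wrist counter px [220.42580645 240.78709677] z depth 46.8 enclosing 548.5 -13.1 23.9
wrist counter px [262.25       170.84693878] z depth 42.7 enclosing 584.7 44.0 23.2
all ((574.5035400390625, 14.648681640625), (119.99691772460938, 126.0688247680664), 84.87208557128906) block ((583.3155517578125, 14.043708801269531), (119.47782135009766, 108.67060089111328), 84.552490234375)
desk z 15.214891564599611
```

View pics/crop.png

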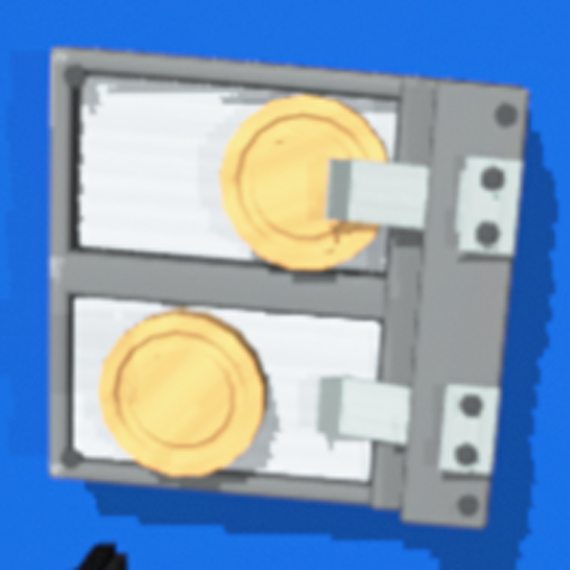

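>>> drive_tool(deltas="-0.1 -0.014 -0.1 -0.004; -0.1 -0.014 -0.1 -0.004; -0.1 -0.014 -0.1 -0.004; -0.1 -0.014 -0.1 -0.004; -0.1 -0.014 -0.15 -0.004; -0.1 -0.014 -0.15 -0.004; -0.1 -0.014 -0.15 -0.004; -0.1 -0.014 -0.15 0; -0.065 -0.009 -0.15 0; 0 0 -0.1 0", gripper=1)

```text
t: 0.98
eef_pos: [537.1, -12.1, 105.4]
tcp_rot: [-3.14, -0.0, 1.483]
ft_force: [-0.1, 0.7, -0.3]
opening: 0.356
grip_force: 0.0
```

>>> drive_tool(deltas="0 0 0 0; 0 0 0 0; 0 0 0 0; 0 0 0 0; 0 0 0 0; 0 0 0 0")

```text
t: 1.48
eef_pos: [538.8, -12.1, 107.1]
tcp_rot: [3.141, 0.0, 1.483]
ft_force: [-0.6, -0.3, -0.0]
opening: 0.006
grip_force: 0.0
```

```bash
python3 - <<'E'
from h import *
s,im,d,p=grab('wrist');cv2.imwrite('pics/w1.png',im[...,::-1])
print(s)
K=np.array(p['mtx']);C=np.linalg.inv(cw(p,s))
for n in['side']:
    s,im,d,p=grab(n)
    q=np.array(p['camera_from_world'])@np.r_[s['eef_pos'],1];c=(K0:=np.array(p['mtx']))@q[:3]/q[2];u,v=int(c[0]),int(c[1]);print(n,u,v)
    cv2.imwrite('pics/s1.png',cv2.resize(im[max(v-80,0):v+100,max(u-120,0):u+120][...,::-1],None,fx=3.2,fy=3.2,interpolation=2))
E
```

```text
{'t': 1.4833, 'joints': array([-1.44970599e-01,  5.34848896e-01,  1.89575002e+00, -8.14677147e-06,
        7.09991915e-01, -5.70806304e-02]), 'qvel': array([ 0.00018512,  0.00188295,  0.00335944, -0.00027563, -0.00137115,
       -0.00141523]), 'tau': array([ 5.04040290e-04, -5.58906627e+01, -1.77063096e+01,  5.26139885e-02,
        4.28210269e-02,  7.76981251e-04]), 'eef_pos': array([538.81841132, -12.06744504, 107.1381075 ]), 'tcp_rot': array([3.14059276e+00, 6.24615872e-05, 1.48291250e+00]), 'ft_force': array([-0.63682826, -0.27649353, -0.04946607]), 'moment': array([ 0.02728341, -0.03431417, -0.00912314]), 'grip_force': 0.0, 'opening': 0.006405693179748501}
side 300 219
```

View pics/w1.png

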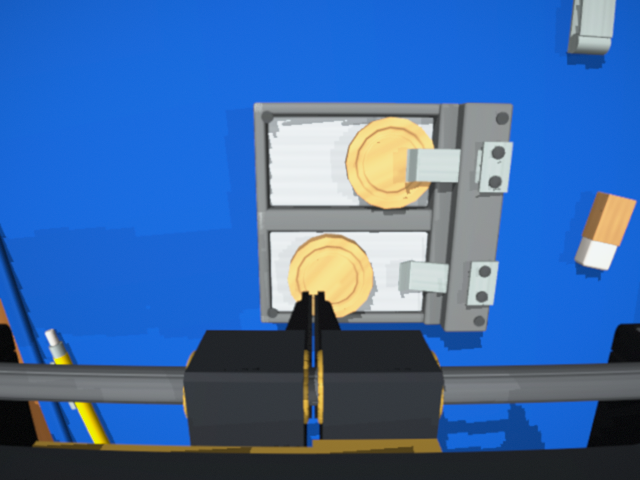

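View pics/s1.png

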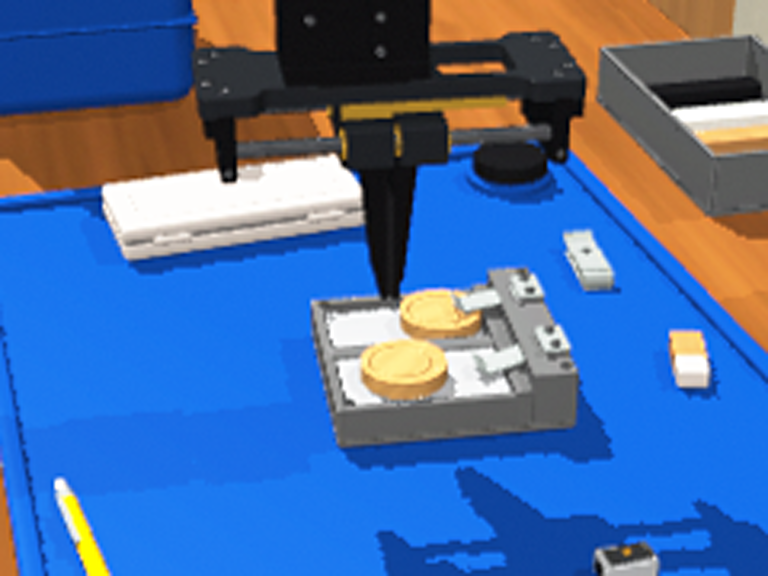

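The wrist view shows the holder now squared to the tool with the counter at (330,276) and slim closed fingertips above its rear half. The side view confirms nothing is in the way. Lowering in small steps until contact.

>>> drive_tool(deltas="0.01 -0.001 -0.1 0; 0.01 -0.001 -0.1 0; 0 0 -0.08 0; 0 0 -0.06 0; 0 0 -0.04 0; 0 0 -0.02 0; 0 0 0 0; 0 0 0 0; 0 0 0 0")

```text
t: 2.33
eef_pos: [540.6, -12.3, 66.9]
tcp_rot: [3.141, 0.0, 1.483]
ft_force: [0.2, 0.3, 0.3]
opening: 0.005
grip_force: 0.0
```

>>> drive_tool(deltas="0 0 -0.02 0; 0 0 -0.02 0; 0 0 -0.02 0; 0 0 0 0; 0 0 0 0; 0 0 0 0")

```text
t: 2.83
eef_pos: [540.7, -12.3, 60.9]
tcp_rot: [3.141, 0.0, 1.483]
ft_force: [1.0, -0.4, 4.9]
opening: 0.004
grip_force: 2.5
```

>>> drive_tool(deltas="0 0 -0.02 0; 0 0 -0.02 0; 0 0 -0.02 0; 0 0 -0.01 0; 0 0 0 0; 0 0 0 0; 0 0 0 0")

```text
t: 3.42
eef_pos: [540.7, -12.3, 54.3]
tcp_rot: [3.141, 0.0, 1.483]
ft_force: [-1.5, -0.0, 9.3]
opening: 0.007
grip_force: 4.5
```

>>> drive_tool(deltas="0 0 -0.01 0; 0 0 -0.005 0; 0 0 0 0; 0 0 0 0; 0 0 0 0; 0 0 0 0")

```text
t: 3.92
eef_pos: [540.7, -12.3, 54.0]
tcp_rot: [3.14, 0.0, 1.483]
ft_force: [-6.5, 1.2, 25.7]
opening: -0.0
grip_force: 13.1
```

```bash
python3 - <<'E'
from h import *
s,im,d,p=grab('side');print(s['eef_pos'],s['ft_force'])
cv2.imwrite('pics/s2.png',cv2.resize(im[180:320,210:400][...,::-1],None,fx=4,fy=4,interpolation=2))
E
```

```text
[540.74231895 -12.28572206  53.984111  ] [-6.51637193  1.16082558 25.73767451]
```

View pics/s2.png

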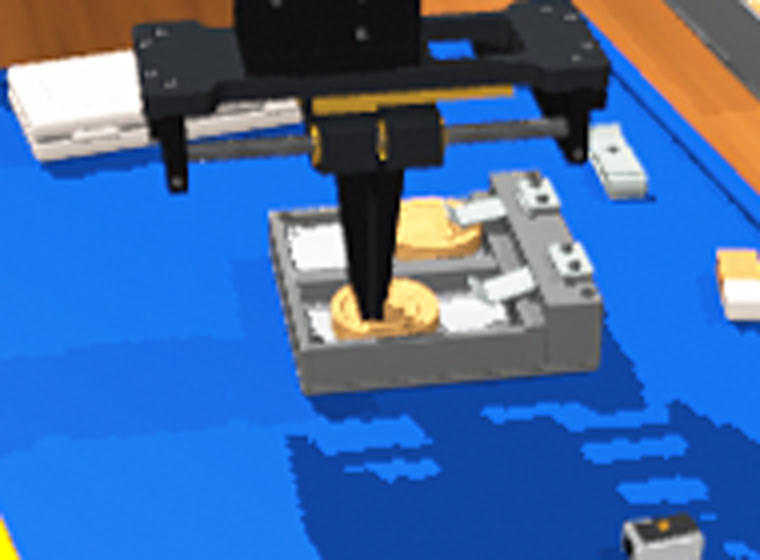

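The side view shows the counter sunk level with the walls, with the fingertips at (375,310) on its rear half. Bottomed at about 26 N, so I'll slide it now.

>>> drive_tool(deltas="0.02 -0.0018 0 0; 0.02 -0.0018 0 0; 0.02 -0.0018 0 0; 0.02 -0.0018 0 0; 0.02 -0.0018 0 0; 0.02 -0.0018 0 0; 0.02 -0.0018 0 0; 0.02 -0.0018 0 0; 0.02 -0.0018 0 0; 0 0 0 0")

```text
t: 4.8
eef_pos: [559.4, -14.0, 54.1]
tcp_rot: [3.139, 0.0, 1.483]
ft_force: [-2.9, 0.8, 24.7]
opening: 0.003
grip_force: 12.5
```

>>> drive_tool(deltas="0.02 -0.0018 0 0; 0.02 -0.0018 0 0; 0.02 -0.0018 0 0; 0 0 0 0; 0 0 0 0")

```text
t: 5.22
eef_pos: [565.4, -14.6, 54.1]
tcp_rot: [3.139, 0.0, 1.483]
ft_force: [-3.8, 0.1, 24.4]
opening: 0.001
grip_force: 11.8
```

```bash
python3 - <<'E'
from h import *
s,im,d,p=grab('side');print(s['eef_pos'],s['ft_force'])
cv2.imwrite('pics/s3.png',cv2.resize(im[180:320,210:400][...,::-1],None,fx=4,fy=4,interpolation=2))
E
```

```text
[565.37296519 -14.56061162  54.09363835] [-3.82228934  0.13583323 24.351528  ]
```

View pics/s3.png

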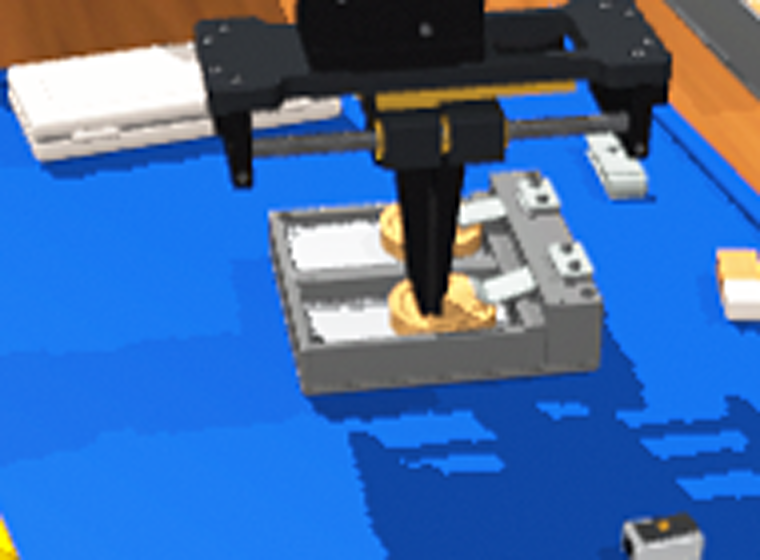

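The counter is being dragged along and is going under the leaf (lip at about (485,290)); a few mm remain. I'll continue in finer steps and watch the x force.

>>> drive_tool(deltas="0.01 -0.0009 0 0; 0.01 -0.0009 0 0; 0.01 -0.0009 0 0; 0.01 -0.0009 0 0; 0 0 0 0; 0 0 0 0")

```text
t: 5.77
eef_pos: [569.1, -14.9, 54.1]
tcp_rot: [3.139, 0.0, 1.483]
ft_force: [-4.2, -0.1, 23.6]
opening: 0.004
grip_force: 11.8
```

>>> drive_tool(deltas="0.01 -0.0009 0 0; 0.005 0 0 0; 0 0 0 0; 0 0 0 0")

```text
t: 6.1
eef_pos: [570.6, -14.9, 54.1]
tcp_rot: [3.139, 0.0, 1.483]
ft_force: [-4.6, 0.1, 23.5]
opening: 0.006
grip_force: 11.8
```

>>> drive_tool(deltas="0.01 -0.001 0 0; 0 0 0 0; 0 0 0 0")

```text
t: 6.35
eef_pos: [571.4, -15.0, 54.1]
tcp_rot: [3.14, 0.0, 1.483]
ft_force: [-5.1, 0.2, 24.4]
opening: 0.006
grip_force: 11.9
```

>>> drive_tool(deltas="0.01 -0.001 0 0; 0 0 0 0; 0 0 0 0")

```text
t: 6.6
eef_pos: [571.6, -15.0, 54.0]
tcp_rot: [-3.141, 0.0, 1.483]
ft_force: [-9.4, 0.4, 26.5]
opening: 0.003
grip_force: 13.3
```

```bash
python3 - <<'E'
from h import *
s,im,d,p=grab('side');print(s['eef_pos'],s['ft_force'])
a=cv2.resize(im[200:290,270:380][...,::-1],None,fx=6,fy=6,interpolation=2)
cv2.imwrite('pics/s4.png',a)
E
```

```text
[571.5540164  -15.02566014  53.97769584] [-9.40500344  0.41185504 26.48945153]
```

View pics/s4.png

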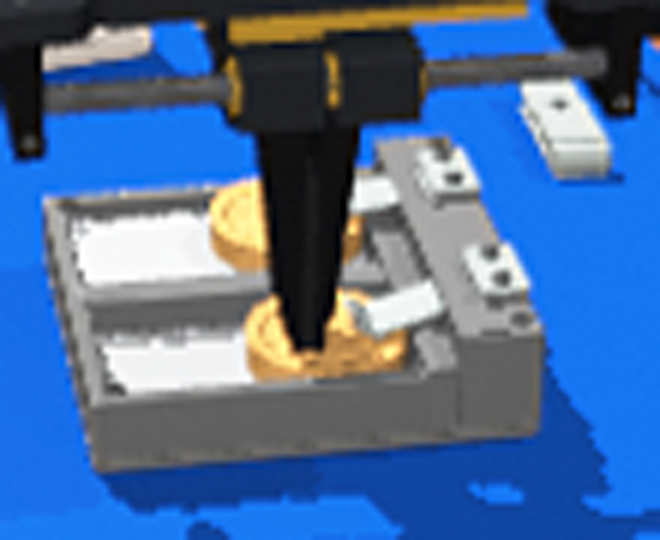

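The tool has stalled at x = 571.6 with the x force doubling: the counter is against the stop wall. The fingertips at (312,345) are clear of the leaf lip at (355,318). Lifting straight up.

>>> drive_tool(deltas="0 0 -0.000 0; 0 0 0.02 0; 0 0 0.02 0; 0 0 0.03 0; 0 0 0.05 0; 0 0 0.1 0; 0 0 0.2 0; 0 0 0.2 0; 0 0 0.2 0; 0 0 0 0")

```text
t: 7.48
eef_pos: [573.4, -15.2, 138.1]
tcp_rot: [3.136, 0.0, 1.483]
ft_force: [-0.2, -0.9, 0.1]
opening: -0.002
grip_force: 0.0
```

>>> drive_tool(deltas="0 0 0.2 0; 0 0 0.2 0; 0 0 0 0; 0 0 0 0; 0 0 0 0")

```text
t: 7.9
eef_pos: [571.6, -15.0, 173.5]
tcp_rot: [-3.141, -0.0, 1.483]
ft_force: [0.1, -0.5, -1.3]
opening: 0.006
grip_force: 0.0
```

```bash
python3 - <<'E'
from h import *
s,im,d,p=grab('side');print(s['eef_pos'],s['ft_force'])
a=cv2.resize(im[200:290,270:380][...,::-1],None,fx=5,fy=5,interpolation=2)
s,im,d,p=grab('wrist');T=cw(p,s);np.savez('wristF.npz',im=im)
hsv=cv2.cvtColor(im,cv2.COLOR_RGB2HSV)
m=((hsv[...,0]>8)&(hsv[...,0]<28)&(hsv[...,1]>70)&(hsv[...,2]>100)).astype(np.uint8)
cs,_=cv2.findContours(m,cv2.RETR_EXTERNAL,cv2.CHAIN_APPROX_NONE)
for c in cs:
    if cv2.contourArea(c)<800: continue
    W=onz(p,T,c[:,0].astype(float),41);(x,y),r=cv2.minEnclosingCircle(W[:,:2].astype(np.float32))
    print(c[:,0].mean(0),x,y,r)
b=cv2.resize(im[:,...][...,::-1],None,fx=.9,fy=.9)[:, :]
cv2.imwrite('pics/f.png',np.vstack([cv2.resize(a,(400,327)),cv2.resize(im[60:330,180:510][...,::-1],(400,270))]))
E
```

```text
[571.64051421 -15.048698   173.49953377] [ 0.09305132 -0.46547718 -1.32110779]
[357.40168539 446.1011236 ] 591.76904296875 -195.60108947753906 69.3276596069336
[ 58.80097087 428.27669903] 349.5091552734375 -155.39955139160156 34.0003662109375
[573.28313253 422.94578313] 770.5360107421875 -188.0362548828125 29.136804580688477
[ 15.83381924 294.02623907] 353.06390380859375 -33.42966842651367 61.671573638916016
[323.95045045 242.78828829] 578.7824096679688 -15.881650924682617 24.031198501586914
[508.07317073 199.43902439] 707.0432739257812 3.4474523067474365 16.035167694091797
[324.10548523 154.69198312] 584.60888671875 43.69373321533203 23.58733367919922
[600.02083333 179.05439815] 766.9656982421875 -2.519031524658203 132.03187561035156
```

View pics/f.png

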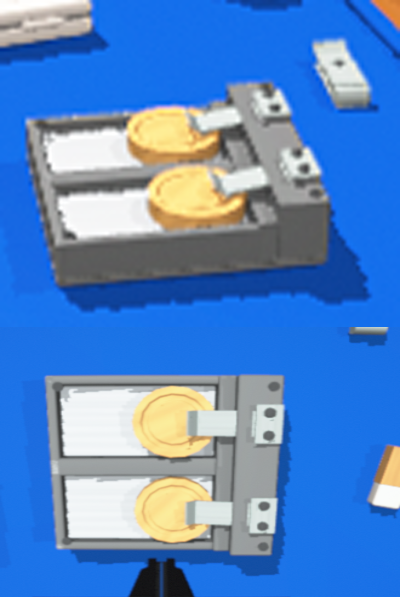

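Both counters sit identically under their leaves. Their measured offset is (5.8, 59.6), against an expected (5.3, 59.8), so ours is fully home.

```bash
python3 -c "
from cell import env;print(env.job_done())"
```

```text
the job is handed in; nothing more can be done
None
```

The counter is stowed home under its leaf spring against the stop wall, within about 0.5 mm by camera; the stowed counter hasn't moved, the fingers stayed off the leaf, and I handed the job in after about 8 s of robot time.

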